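# Free the stuck parts cup

### The job

The red parts cup is stuck in its grey bench holder: grip it by the rim, twist it about 45 degrees in the holder so that its ears come out from under the two catches, and pull it straight up and out. Then stand it upright on the white round pad in the blue tray, wholly on the pad, without dropping it, and leave the yellow cup as it is.

Things in the scene. Friction and masses are not known exactly. Their poses are not given: they have to be found in the camera images.
- red_cup_mid (a point): Red straight-sided cup, open top, 59 mm across, 110 mm tall, wall 3 mm, 60 to 130 g, nested upright in a grey holder, the top 50 mm standing free above the catches. Point: its centre, 55 mm above its underside; z up its axis. Two 8 mm ears stick out at its +x and -x sides 44-52 mm up and start under the catches. Turned 30 to 90 degrees either way it lifts out; up to 15 N to pull, 0.5 N m to turn.
- holder_a_mouth (a point): Grey round holder fixed to the bench, in which the red cup is stuck: 82 mm across, rim 60 mm above the bench, 110 mm square foot plate, rubbing pads inside. Point: centre of its mouth at rim height. Two black catches, 12 mm wide, stand on the rim at its +x and -x sides, up to 66 mm above the bench, and reach in over the cup's ears.
- yellow_cup_mid (a point): A yellow cup of the same shape, stuck in a second grey holder of the same kind; to be left as it is. The point is its centre, half-way up.
- tray_pad (a point): White round pad, 100 mm in diameter, in the middle of a blue square tray (180 mm wide, rim 22 mm above the bench) fixed to the bench. The point is the centre of the pad's top face, 8 mm above the bench.

How it is judged:
By the outcome, as a careful person would: the job done as asked, in the order asked, and still so for the second after the job is handed in, with the robot touching nothing.
It also fails if it takes over 51 s, if anything falls off the work surface, if the arm or the gripper's body presses on something with over 40 N, if the wrist force passes 120 N, or if a joint passes its speed limit or range.

### The arm

A 7-joint arm with a two-finger parallel gripper is mounted at the origin on the work surface. World frame = base frame: x ahead of the robot, y to its left, z up, the work surface at z = 0. Lengths are in m, angles in rad, forces in N, time in s.
With the tool pointing down it reaches from about 0.425 to 0.925 m from the base axis. Payload 6.8 kg.
Tool frame: the origin (TCP) lies on the centre line of the jaws, within the pads' length; the fingertips stand 14 mm ahead of it and the grasp point (between the pads) lies 5 mm behind it (r.tips_ahead is the distance from the TCP to the fingertips, in m); z points along the fingers, y is the line along which they close (so a half turn about z gives the same grasp; the last joint's range is limited). The gripper opens to 85 mm and grips with 20 to 120 N. Pads are 22 mm wide; open, the fingers measure 114 mm over their backs; the gripper's body (76 mm by 85 mm) begins 54 mm behind the grasp point. The pads swing forward as they close: fully open they stand 13 mm farther back than shut.
Start: joints at [-1.359, 0.477, 0.022, 1.555, -0.011, 1.109, -0.083], TCP at [0.212, 0.641, 0.245] pointing down, gripper open.
Joint ranges: [-2.96, 2.96], [-0.34, 2.1], [-1.41, 1.46], [0.24, 2.44], [-1.37, 4.51], [0.17, 1.92], [-2.96, 2.96]. Speed limits (rad/s): [2.39, 2.39, 3.14, 3.14, 3.14, 3.14, 3.14].

### API

Orientations are given as a rotation vector (axis times angle).
In Python, from bench import r, eyes gives the robot as it stands.
- The arm moves only by the tool step_arm, never from a script. Its argument "rows" is a list of rows, each a list of 6 numbers: the shift along the world's x, y, z in units of 60 cm (1.0 is 60 cm), then the turn, a rotation vector about the world's x, y, z in units of pi rad (1.0 is pi rad). In form: [[x, y, z, rx, ry, rz], ...]. A call has 1 to 5 rows; each row is the pose to reach, as a shift and turn from the pose commanded when the call began, turning the shorter way round; what a row does not reach only later rows make up. A row lasts 1/12 s, in which the tool goes at most 41.7 mm and 7.16 degrees, less where a joint would pass 70% of its speed; a pose out of reach is approached as far as the arm can. A call with a number of a shift or a turn outside -1 to 1 is refused whole. A call with a gripper value outside its range is refused whole. "jaw" is the closure, from 0 (fully open) to 1 (shut), set as the call begins (left out, the last holds). The fingers move at their own pace and stop on an object; "squeeze" is the grip in N (left out, the last holds). Time passes only in rows, so rows that repeat a pose let the fingers close. It gives the time, the measured TCP pose, the force, the opening and the grip force at its end, in the units of the state.
- r.get_obs(): the state, without advancing time (a new reading comes with each control period).
- eyes.grab_frame(name): name is "side" or "top" or "wrist"; returns the picture (400x640x3 uint8, red, green, blue); there is no depth.
- eyes.camera_info(name): a dict with "mtx" (3x3 intrinsics, pixels), "k1" (the pictures are not rectified: a ray, as slopes to the right and down, at radius r is drawn at 1 + k1 r^2 times it, then the intrinsics apply), "extrinsics" (4x4, takes a point from camera to world coordinates); the wrist camera has in their place "tool_from_camera" (4x4, takes a point from camera to tool coordinates, whose origin is the TCP and whose axes are the flange's). Camera axes: x right, y down, z forward; pixel columns grow to the right and rows downward; lengths in m; the calibration is good to about 2 mm. A picture is of the moment at which its call begins: read the wrist's pose just before it. camera_info takes no time and is no camera call.
- r.hand_in(): hands the job in; it is judged then, once.
The state is a dict: "clock": time; "joints": joint angles; "qvel": joint speeds; "tau": joint torques, N m; "tcp_pos": TCP position; "orientation": TCP orientation; "contact_force": force on the tool from outside, world axes, zero at the start; "moment": the same for the moment, N m; "grip_width": finger opening in m; "gripper_force": force on a finger pad.
Only numpy, scipy, OpenCV 4.12 (cv2) and the standard library are available. Lean on these libraries where they do the work, as an engineer would, in place of code of your own. Each camera call takes 0.05 s, during which the arm holds its last target. There are 200 camera calls.

## Working session

There is one attempt and no reset: what is moved stays moved. The work goes in short steps, Python scripts to look and compute and a tool call to move; the robot and the scene stay as the last step left them, time stands still between calls to the robot, and variables do not carry over. Pictures are saved under pics/ and viewed, at most 10 in all, crops included, and the job is handed in when it is done.

Besides the shell and the picture viewer there is one more tool, called after "Request:" by a JSON object that holds its "op" and its "data", one argument or row to a line. step_arm: Moves the arm, as the interface text tells. Shifts and turns lie within -1 to 1; 1 stands for 60 cm of shift or pi rad of turn. Its arguments: {"type":"object","properties":{"rows":{"type":"array"},"jaw":{"type":"number"},"squeeze":{"type":"number"}},"required":["rows"]}

```bash
mkdir -p pics; python3 - <<'E'
from bench import r, eyes
import cv2,numpy as np
np.set_printoptions(precision=4,suppress=True)
o=r.get_obs();print(o)
for n in("top","side"):
    f=eyes.grab_frame(n);cv2.imwrite(f"pics/{n}0.png",f[:,:,::-1]);print(n,eyes.camera_info(n))
print(eyes.camera_info("wrist"))
E
```

```text
{'clock': 0.0, 'joints': array([-1.3591,  0.4778,  0.0224,  1.5565, -0.0115,  1.1093, -0.0831]), 'qvel': array([ 0.0011,  0.0004, -0.0007, -0.0013, -0.0002, -0.0006,  0.0012]), 'tau': array([ -0.0001, -59.6454,   1.6079, -28.1204,   0.0124,   0.0091,
         0.    ]), 'tcp_pos': array([0.2121, 0.6402, 0.2443]), 'orientation': array([-0.5002, -3.1013,  0.0028]), 'contact_force': array([-0.1385,  0.0296, -0.0754]), 'moment': array([-0.0301, -0.0278, -0.0072]), 'gripper_force': 0.0, 'grip_width': 0.08553857118286212}
top {'mtx': array([[402.0653,   0.    , 320.7772],
       [  0.    , 402.0653, 198.3443],
       [  0.    ,   0.    ,   1.    ]]), 'k1': -0.030911859843852755, 'extrinsics': array([[-0.0168, -0.9938,  0.1099,  0.4216],
       [-0.9998,  0.0177,  0.0069, -0.028 ],
       [-0.0088, -0.1098, -0.9939,  0.8427],
       [ 0.    ,  0.    ,  0.    ,  1.    ]])}
side {'mtx': array([[373.085 ,   0.    , 325.416 ],
       [  0.    , 373.085 , 208.3473],
       [  0.    ,   0.    ,   1.    ]]), 'k1': -0.05873243896206468, 'extrinsics': array([[-0.9583, -0.1606,  0.2364,  0.3002],
       [-0.2855,  0.5728, -0.7683,  0.6523],
       [-0.012 , -0.8038, -0.5948,  0.6009],
       [ 0.    ,  0.    ,  0.    ,  1.    ]])}
{'mtx': array([[335.1092,   0.    , 318.9023],
       [  0.    , 335.1092, 206.1514],
       [  0.    ,   0.    ,   1.    ]]), 'k1': -0.06350301497347956, 'tool_from_camera': array([[ 0.0011, -0.9662, -0.2578,  0.0653],
       [ 1.    ,  0.0011,  0.0004,  0.0005],
       [-0.0001, -0.2578,  0.9662, -0.1277],
       [ 0.    ,  0.    ,  0.    ,  1.    ]])}
```

View pics/top0.png

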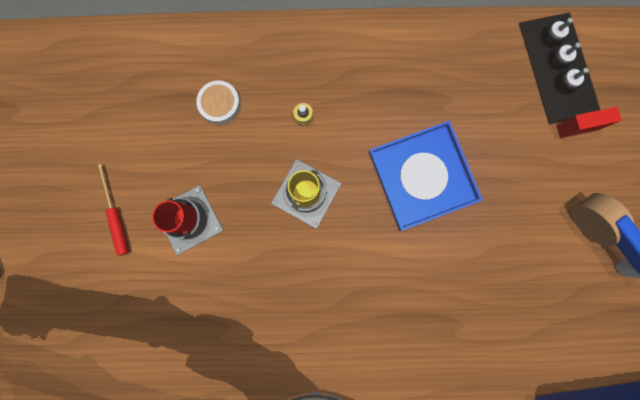

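View pics/side0.png

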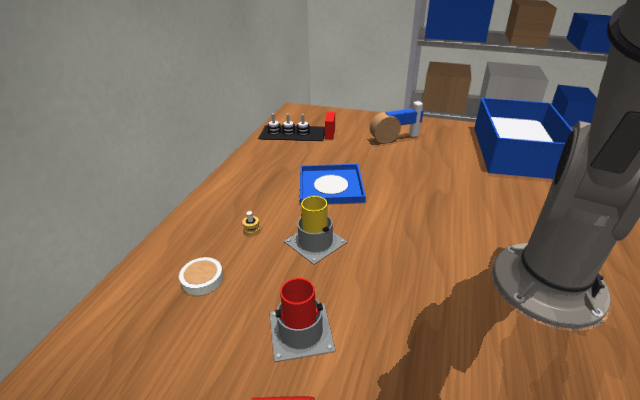

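The top view shows the red cup's rim near (170,217), its holder near (188,218), the yellow cup at (304,188) and the pad at (424,176). The side view shows the red cup's catches near (279,313) and (320,307).

```bash
cat > h.py <<'E'
import numpy as np,cv2
from bench import r,eyes
from scipy.spatial.transform import Rotation as R
np.set_printoptions(precision=4,suppress=True)
def ray(n,uv,obs=None):
    c=eyes.camera_info(n);K=c["mtx"]
    d=cv2.undistortPoints(np.array([[uv]],float),K,np.array([c["k1"],0,0,0.]))[0,0]  # standard model, inverse
    if n=="wrist":
        T=np.eye(4);T[:3,:3]=R.from_rotvec(obs["orientation"]).as_matrix();T[:3,3]=obs["tcp_pos"];E=T@c["tool_from_camera"]
    else:E=c["extrinsics"]
    return E[:3,3],E[:3,:3]@np.array([d[0],d[1],1])
def at(n,uv,z,obs=None):
    o,d=ray(n,uv,obs);return o+d*(z-o[2])/d[2]
def proj(n,P,obs=None):
    c=eyes.camera_info(n);E=c.get("extrinsics")
    if E is None:
        T=np.eye(4);T[:3,:3]=R.from_rotvec(obs["orientation"]).as_matrix();T[:3,3]=obs["tcp_pos"];E=T@c["tool_from_camera"]
    p=np.linalg.inv(E)@np.r_[P,1]
    return cv2.projectPoints(np.array([p[:3]]),np.zeros(3),np.zeros(3),c["mtx"],np.array([c["k1"],0,0,0.]))[0][0,0]
E
python3 - <<'E'
from h import *
f=cv2.imread("pics/top0.png")
h=cv2.cvtColor(f,cv2.COLOR_BGR2HSV)
m=cv2.inRange(h,(0,0,180),(180,60,255))
w=np.argwhere(m[140:210,390:460])+[140,390];uv=w.mean(0)[::-1]
print("pad",uv,at("top",uv,.008))
print("red guess",at("top",(169,216.5),.116),"yellow",at("top",(304,187),.116))
for uv in((202,187),(222,232),(180,254)):print("plate corner",at("top",uv,.005))
c=f[165:270,110:260];cv2.imwrite("pics/c1.png",cv2.resize(c,None,fx=5,fy=5,interpolation=cv2.INTER_CUBIC))
E
```

```text
pad [423.7282 175.6339] [ 0.5581 -0.2393  0.008 ]
red guess [0.4736 0.2544 0.116 ] yellow [0.5233 0.0074 0.116 ]
plate corner [0.5428 0.2286 0.005 ]
plate corner [0.4473 0.1851 0.005 ]
plate corner [0.403  0.2726 0.005 ]
```

View pics/c1.png

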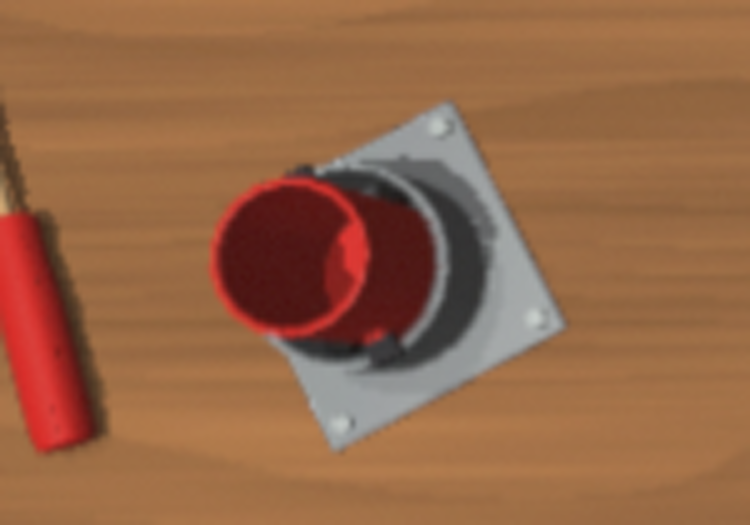

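The crop shows the rim centred at full-image pixel (168,216.6), and the catches at (170,199) and (187,235). The holder's x axis therefore lies at about 25° to world x. The jaws now close along about 72°, clear of the catches.

Request:
{"op": "step_arm", "data": {
  "rows": [
    [0.435, -0.645, 0, 0, 0, 0],
    [0.435, -0.645, 0, 0, 0, 0],
    [0.435, -0.645, 0, 0, 0, 0],
    [0.435, -0.645, 0, 0, 0, 0],
    [0.435, -0.645, 0, 0, 0, 0]
  ],
  "jaw": 0,
  "squeeze": 80
}}

```text
clock: 0.52
tcp_pos: [0.3293, 0.466, 0.2449]
orientation: [-0.5, -3.101, 0.001]
contact_force: [1.5, -0.1, 0.4]
grip_width: 0.0854
gripper_force: 0.0
```

Request:
{"op": "step_arm", "data": {
  "rows": [
    [0.2417, -0.358, 0, 0, 0, 0],
    [0.2417, -0.358, 0, 0, 0, 0],
    [0.2417, -0.358, 0, 0, 0, 0],
    [0.2417, -0.358, 0, 0, 0, 0],
    [0.2417, -0.358, 0, 0, 0, 0]
  ]
}}

```text
clock: 0.93
tcp_pos: [0.4458, 0.2933, 0.2452]
orientation: [-0.5, -3.101, 0.0]
contact_force: [1.4, -0.0, -0.3]
grip_width: 0.0852
gripper_force: 0.0
```

Request:
{"op": "step_arm", "data": {
  "rows": [
    [0.047, -0.07, 0, 0, 0, 0],
    [0.047, -0.07, 0, 0, 0, 0],
    [0.047, -0.07, 0, 0, 0, 0],
    [0.047, -0.07, 0, 0, 0, 0]
  ]
}}

```text
clock: 1.27
tcp_pos: [0.4733, 0.2533, 0.2451]
orientation: [-0.502, -3.1, 0.0]
contact_force: [-0.1, 0.0, 0.0]
grip_width: 0.0856
gripper_force: 0.0
```

```bash
python3 - <<'E'
from h import *
o=r.get_obs();f=eyes.grab_frame("wrist");cv2.imwrite("pics/w1.png",f[:,:,::-1])
print(o["tcp_pos"],o["orientation"],o["joints"],o["clock"])
print(proj("wrist",[.4735,.253,.116],o),proj("wrist",o["tcp_pos"],o))
g=f.astype(int);m=((g[...,0]>90)&(g[...,1]<60)&(g[...,2]<60)).astype(np.uint8)
c=max(cv2.findContours(m,0,1)[0],key=cv2.contourArea);print(cv2.boundingRect(c))
E
```

```text
[0.4733 0.2533 0.2451] [-0.5021 -3.1005  0.0001] [-0.7702  0.2501  0.1939  1.8971 -0.0572  1.0002  0.6984] 1.2667
[317.8649 202.662 ] [317.3983 277.9764]
(290, 152, 73, 83)
```

View pics/w1.png

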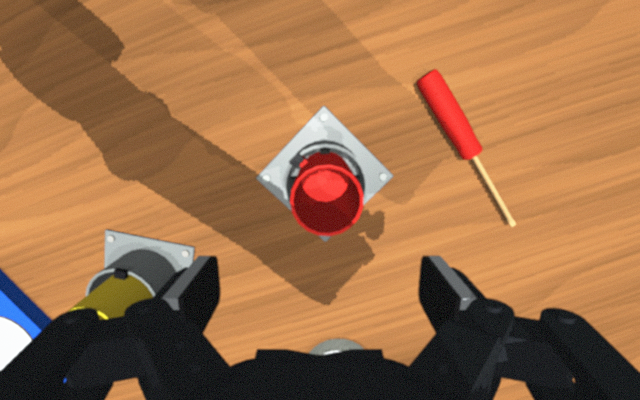

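The wrist view shows the red rim centred at about (326,200), while the top estimate predicted (318,203). I'll compare the holder plate as well, since its corners are visible at (323,107), (257,179) and (393,177).

```bash
python3 - <<'E'
from h import *
o=r.get_obs()
print("wrist rim",at("wrist",(326.5,200),.116,o))
p=[at("wrist",uv,.005,o) for uv in((323,107),(257,179),(393,177))];print(p,(p[1]+p[2])/2)
print("top rim",at("top",(168,216.6),.116))
for uv in ((279,313),(320,307)): print("side catch",at("side",uv,.064))
f=cv2.imread("pics/side0.png").astype(int);m=((f[...,2]>90)&(f[...,1]<60)&(f[...,0]<60))[260:340,260:340].any(0);k=np.flatnonzero(m)+260;print(k[0],k[-1])
g=cv2.imread("pics/side0.png")[260:370,250:360];
print("side rim",at("side",(298,290),.116))
E
```

```text
wrist rim [0.4729 0.2614 0.116 ]
[array([0.4021, 0.283 , 0.005 ]), array([0.4526, 0.1892, 0.005 ]), array([0.4977, 0.3339, 0.005 ])] [0.4752 0.2615 0.005 ]
top rim [0.4734 0.2563 0.116 ]
side catch [0.5038 0.2784 0.064 ]
side catch [0.4382 0.2456 0.064 ]
279 319
side rim [0.4712 0.2611 0.116 ]
```

Wrist and side views agree on the cup at (0.473, 0.260). I'll correct y by 7 mm and descend with the jaws open.

Request:
{"op": "step_arm", "data": {
  "rows": [
    [-0.001, 0.011, -0.03, 0, 0, 0],
    [-0.001, 0.011, -0.08, 0, 0, 0],
    [-0.001, 0.011, -0.13, 0, 0, 0],
    [-0.001, 0.011, -0.16, 0, 0, 0],
    [-0.001, 0.011, -0.16, 0, 0, 0]
  ]
}}

```text
clock: 1.73
tcp_pos: [0.4691, 0.2608, 0.1454]
orientation: [-0.493, -3.097, 0.007]
contact_force: [-0.5, -0.1, -0.7]
grip_width: 0.0852
gripper_force: 0.0
```

```bash
python3 - <<'E'
from h import *
o=r.get_obs();f=eyes.grab_frame("wrist");cv2.imwrite("pics/w2.png",f[:,:,::-1])
print(o["tcp_pos"],proj("wrist",[*o["tcp_pos"][:2],.116],o))
E
```

```text
[0.4691 0.2608 0.1454] [317.963  251.2121]
```

View pics/w2.png

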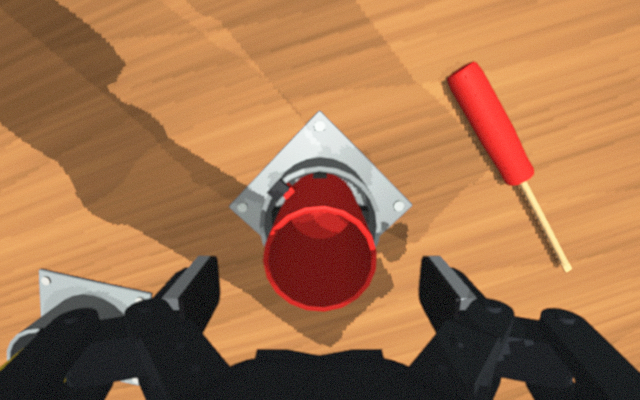

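The rim is centred at (320,258), so the commanded position is within about 1 mm. I'll go down and close.

Request:
{"op": "step_arm", "data": {
  "rows": [
    [0, 0.001, -0.03, 0, 0, 0],
    [0, 0.001, -0.06, 0, 0, 0],
    [0, 0.001, -0.092, 0, 0, 0],
    [0, 0.001, -0.092, 0, 0, 0],
    [0, 0.001, -0.092, 0, 0, 0]
  ]
}}

```text
clock: 2.2
tcp_pos: [0.4728, 0.2616, 0.0949]
orientation: [-0.498, -3.102, -0.001]
contact_force: [0.0, -0.0, 0.4]
grip_width: 0.0858
gripper_force: 0.0
```

Request:
{"op": "step_arm", "data": {
  "rows": [
    [0, 0, 0, 0, 0, 0],
    [0, 0, 0, 0, 0, 0],
    [0, 0, 0, 0, 0, 0],
    [0, 0, 0, 0, 0, 0],
    [0, 0, 0, 0, 0, 0]
  ],
  "jaw": 1,
  "squeeze": 70
}}

```text
clock: 2.62
tcp_pos: [0.4739, 0.2609, 0.0963]
orientation: [0.501, 3.1, 0.003]
contact_force: [-1.3, -2.2, 9.0]
grip_width: 0.0583
gripper_force: 73.0
```

```bash
python3 - <<'E'
from h import *
o=r.get_obs();print(o["tcp_pos"],o["orientation"],o["joints"],o["contact_force"],o["moment"],o["grip_width"],o["gripper_force"])
E
```

```text
[0.4739 0.2609 0.0963] [0.5008 3.0996 0.003 ] [-0.7445  0.4557  0.158   2.0106 -0.1105  0.6806  0.7339] [-1.3083 -2.2086  8.967 ] [-0.3412  0.4624  0.0105] 0.05830879119085582 73.04124601185322
```

Request:
{"op": "step_arm", "data": {
  "rows": [
    [0, 0, 0, 0, 0, -0.028],
    [0, 0, 0, 0, 0, -0.056],
    [0, 0, 0, 0, 0, -0.084],
    [0, 0, 0, 0, 0, -0.112],
    [0, 0, 0, 0, 0, -0.14]
  ]
}}

```text
clock: 3.03
tcp_pos: [0.4739, 0.2622, 0.0963]
orientation: [1.169, 2.915, 0.006]
contact_force: [-2.4, 1.3, 7.7]
grip_width: 0.0578
gripper_force: 73.5
```

Request:
{"op": "step_arm", "data": {
  "rows": [
    [0, 0, 0, 0, 0, -0.028],
    [0, 0, 0, 0, 0, -0.056],
    [0, 0, 0, 0, 0, -0.084],
    [0, 0, 0, 0, 0, -0.112],
    [0, 0, 0, 0, 0, -0.112]
  ]
}}

```text
clock: 3.45
tcp_pos: [0.4744, 0.2626, 0.0963]
orientation: [1.662, 2.665, 0.008]
contact_force: [-1.2, 1.2, 6.4]
grip_width: 0.0579
gripper_force: 74.1
```

```bash
python3 - <<'E'
from h import *
o=r.get_obs();print(o["tcp_pos"],o["orientation"],o["joints"],o["contact_force"],o["moment"],o["grip_width"],o["gripper_force"])
y=R.from_rotvec(o["orientation"]).as_matrix()[:,1];print(np.degrees(np.arctan2(y[1],y[0])))
f=eyes.grab_frame("side")[230:380,220:380];cv2.imwrite("pics/s2.png",cv2.resize(f[:,:,::-1],None,fx=4,fy=4,interpolation=cv2.INTER_CUBIC))
E
```

```text
[0.4744 0.2626 0.0963] [1.6618 2.6647 0.008 ] [-0.9074  0.4756  0.3645  2.0203 -0.2627  0.6847  0.0797] [-1.1589  1.2002  6.4203] [ 0.2825 -0.0096 -0.106 ] 0.0578708119614445 74.05830647796392
26.099826728864855
```

View pics/s2.png

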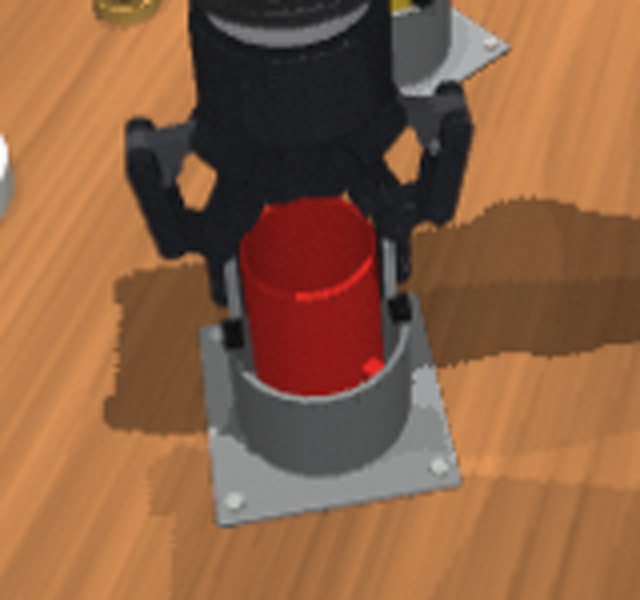

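The ear is visible at crop (373,367), well clear of the right catch at (400,308), so the twist worked. Next is the straight pull up.

Request:
{"op": "step_arm", "data": {
  "rows": [
    [0, 0, 0.01, 0, 0, 0],
    [0, 0, 0.025, 0, 0, 0],
    [0, 0, 0.045, 0, 0, 0],
    [0, 0, 0.065, 0, 0, 0],
    [0, 0, 0.085, 0, 0, 0]
  ]
}}

```text
clock: 3.92
tcp_pos: [0.4728, 0.2605, 0.1469]
orientation: [-1.658, -2.668, -0.0]
contact_force: [-0.2, 1.0, -0.8]
grip_width: 0.0575
gripper_force: 87.3
```

Request:
{"op": "step_arm", "data": {
  "rows": [
    [0, 0, 0.04, 0, 0, 0],
    [0, 0, 0.08, 0, 0, 0],
    [0, 0, 0.13, 0, 0, 0],
    [0, 0, 0.18, 0, 0, 0],
    [0, 0, 0.2, 0, 0, 0]
  ]
}}

```text
clock: 4.33
tcp_pos: [0.4742, 0.2609, 0.2705]
orientation: [1.658, 2.667, 0.009]
contact_force: [0.9, 0.4, -0.5]
grip_width: 0.0578
gripper_force: 87.4
```

```bash
python3 - <<'E'
from h import *
o=r.get_obs();print(o["tcp_pos"],o["contact_force"],o["grip_width"],o["gripper_force"])
f=eyes.grab_frame("side");cv2.imwrite("pics/s3.png",f[:,:,::-1])
E
```

```text
[0.4742 0.2609 0.2705] [ 0.8595  0.4291 -0.536 ] 0.0578268072382414 87.38277506447048
```

View pics/s3.png

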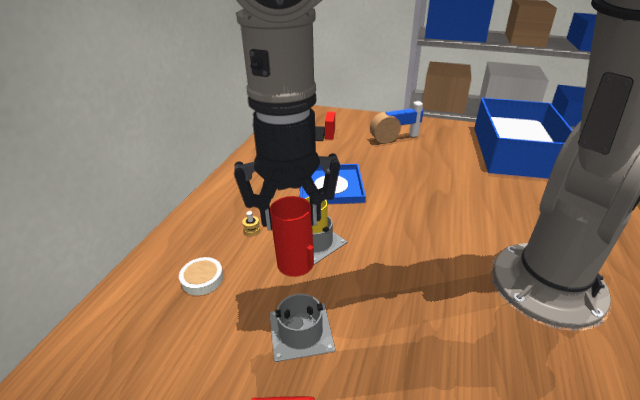

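The red cup is out, still held at (293,237), and the holder at (300,320) is empty. Now to cross-check the pad while moving.

Request:
{"op": "step_arm", "data": {
  "rows": [
    [0.14, -0.833, 0, 0, 0, 0],
    [0.14, -0.833, 0, 0, 0, 0],
    [0.14, -0.833, 0, 0, 0, 0],
    [0.14, -0.833, 0, 0, 0, 0],
    [0.14, -0.833, 0, 0, 0, 0]
  ]
}}

```text
clock: 4.8
tcp_pos: [0.5065, 0.0531, 0.2654]
orientation: [-1.657, -2.668, -0.0]
contact_force: [1.8, 0.4, -1.4]
grip_width: 0.058
gripper_force: 87.4
```

```bash
python3 - <<'E'
from h import *
for n in("side","top"):
    f=cv2.imread(f"pics/{n}0.png");h=cv2.cvtColor(f,cv2.COLOR_BGR2HSV)
    m=cv2.inRange(h,(0,0,170),(180,60,255))
    x,y=((331,184) if n=="side" else (424,176));z=np.zeros_like(m);z[y-28:y+28,x-28:x+28]=m[y-28:y+28,x-28:x+28]
    c=max(cv2.findContours(z,0,1)[0],key=cv2.contourArea)
    P=np.array([at(n,p[0],.008) for p in c]);print(n,cv2.minEnclosingCircle(P[:,:2].astype(np.float32)),(P.max(0)+P.min(0))/2)
o=r.get_obs();print(o["tcp_pos"],o["joints"])
E
```

```text
side ((0.5555233955383301, -0.2334897667169571), 0.0504121370613575) [ 0.5556 -0.2332  0.008 ]
top ((0.5583840012550354, -0.23933365941047668), 0.049892596900463104) [ 0.5577 -0.2399  0.008 ]
[0.5065 0.0531 0.2654] [-0.7191  0.1942  0.5701  1.9516 -0.1227  1.0299  0.3655]
```

Request:
{"op": "step_arm", "data": {
  "rows": [
    [0.083, -0.486, 0, 0, 0, 0],
    [0.083, -0.486, 0, 0, 0, 0],
    [0.083, -0.486, 0, 0, 0, 0],
    [0.083, -0.486, 0, 0, 0, 0],
    [0.083, -0.486, 0, 0, 0, 0]
  ]
}}

```text
clock: 5.22
tcp_pos: [0.5417, -0.1519, 0.2653]
orientation: [-1.657, -2.668, -0.001]
contact_force: [1.4, -0.2, -1.4]
grip_width: 0.0575
gripper_force: 87.3
```

Request:
{"op": "step_arm", "data": {
  "rows": [
    [0.026, -0.145, 0, 0, 0, 0],
    [0.026, -0.145, 0, 0, 0, 0],
    [0.026, -0.145, 0, 0, 0, 0],
    [0.026, -0.145, 0, 0, 0, 0],
    [0.026, -0.145, 0, 0, 0, 0]
  ]
}}

```text
clock: 5.63
tcp_pos: [0.5574, -0.237, 0.2648]
orientation: [-1.658, -2.666, -0.0]
contact_force: [0.2, 0.2, -2.6]
grip_width: 0.0578
gripper_force: 87.3
```

```bash
python3 - <<'E'
from h import *
o=r.get_obs();print(o["tcp_pos"],o["orientation"],o["contact_force"],o["grip_width"],o["gripper_force"],o["joints"])
E
```

```text
[ 0.5574 -0.237   0.2648] [-1.6582 -2.6665 -0.0004] [ 0.2106  0.1617 -2.6092] 0.05776523119601869 87.32668647395258 [-0.2014  0.4011  0.6684  1.7392 -0.2757  1.0985  1.0137]
```

Request:
{"op": "step_arm", "data": {
  "rows": [
    [0, 0, -0.05, 0, 0, 0],
    [0, 0, -0.11, 0, 0, 0],
    [0, 0, -0.17, 0, 0, 0],
    [0, 0, -0.22, 0, 0, 0],
    [0, 0, -0.25, 0, 0, 0]
  ]
}}

```text
clock: 6.05
tcp_pos: [0.5566, -0.2331, 0.1117]
orientation: [-1.65, -2.667, -0.001]
contact_force: [0.5, 0.6, -1.0]
grip_width: 0.057
gripper_force: 87.3
```

Request:
{"op": "step_arm", "data": {
  "rows": [
    [0, 0, 0, 0, 0, 0],
    [0, 0, 0, 0, 0, 0]
  ]
}}

```text
clock: 6.22
tcp_pos: [0.5579, -0.235, 0.1148]
orientation: [-1.653, -2.669, -0.0]
contact_force: [0.9, -0.6, -0.3]
grip_width: 0.0574
gripper_force: 87.3
```

```bash
python3 - <<'E'
from h import *
o=r.get_obs();print(o["tcp_pos"],o["contact_force"])
a=eyes.grab_frame("side")[100:225,250:410];b=eyes.grab_frame("wrist")
a=cv2.resize(a,(512,400),interpolation=cv2.INTER_CUBIC);b=b[:,180:460]
cv2.imwrite("pics/p1.png",np.hstack([a,b])[:,:,::-1])
E
```

```text
[ 0.5579 -0.235   0.1148] [ 0.9292 -0.601  -0.3416]
```

View pics/p1.png

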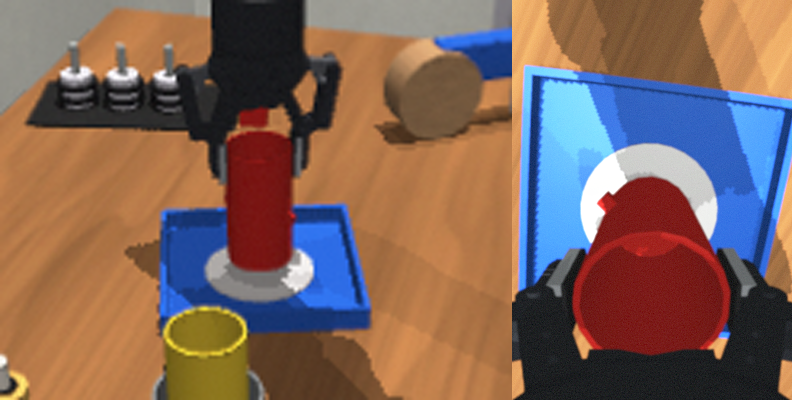

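The cup hangs over the pad: in the side crop the cup is at x=260 and the pad at 259. The wrist half shows the pad's far edge at row 143 and its sides at 581 and 718. I'll compute the offset from those.

```bash
python3 - <<'E'
from h import *
o=r.get_obs();M=R.from_rotvec(o["orientation"]).as_matrix()
for uv in((317,143),(249,210),(386,210)):
    P=at("wrist",uv,.008,o);print(P,(M.T@(P-o["tcp_pos"])))
for dz in(.022,.026):
    p=np.r_[o["tcp_pos"][:2]+0,dz]; 
    print("side base front", proj("side",p+[0,.0295,0],o), "pad ctr", proj("side",[.557,-.236,.008],o))
E
```

```text
[ 0.5372 -0.194   0.008 ] [ 0.0481 -0.001   0.1087]
[ 0.514  -0.2597  0.008 ] [-0.0004 -0.051   0.1087]
[ 0.6042 -0.2149  0.008 ] [-0.0004  0.0497  0.1089]
side base front [326.8395 184.3476] pad ctr [330.4   183.322]
side base front [326.8258 183.1668] pad ctr [330.4   183.322]
```

Centred within 2 mm. I'll lower gently until contact.

Request:
{"op": "step_arm", "data": {
  "rows": [
    [0, 0, -0.006, 0, 0, 0],
    [0, 0, -0.012, 0, 0, 0],
    [0, 0, -0.017, 0, 0, 0],
    [0, 0, -0.019, 0, 0, 0],
    [0, 0, -0.019, 0, 0, 0]
  ]
}}

```text
clock: 6.73
tcp_pos: [0.5579, -0.2371, 0.1035]
orientation: [-1.657, -2.668, -0.0]
contact_force: [0.1, -0.2, -0.9]
grip_width: 0.0573
gripper_force: 87.4
```

Request:
{"op": "step_arm", "data": {
  "rows": [
    [0, 0, -0.001, 0, 0, 0],
    [0, 0, -0.002, 0, 0, 0],
    [0, 0, -0.003, 0, 0, 0],
    [0, 0, -0.003, 0, 0, 0]
  ]
}}

```text
clock: 7.07
tcp_pos: [0.558, -0.2372, 0.1018]
orientation: [-1.657, -2.669, 0.0]
contact_force: [0.1, 0.6, -0.8]
grip_width: 0.0573
gripper_force: 87.4
```

Request:
{"op": "step_arm", "data": {
  "rows": [
    [0, 0, -0.001, 0, 0, 0],
    [0, 0, -0.002, 0, 0, 0],
    [0, 0, -0.003, 0, 0, 0],
    [0, 0, -0.003, 0, 0, 0]
  ]
}}

```text
clock: 7.4
tcp_pos: [0.558, -0.2372, 0.1]
orientation: [-1.657, -2.669, 0.0]
contact_force: [-0.4, -0.5, -1.4]
grip_width: 0.0574
gripper_force: 87.4
```

Request:
{"op": "step_arm", "data": {
  "rows": [
    [0, 0, -0.001, 0, 0, 0],
    [0, 0, -0.002, 0, 0, 0],
    [0, 0, -0.002, 0, 0, 0],
    [0, 0, -0.002, 0, 0, 0]
  ]
}}

```text
clock: 7.73
tcp_pos: [0.558, -0.2372, 0.0989]
orientation: [-1.657, -2.669, 0.0]
contact_force: [-0.2, 0.6, -0.8]
grip_width: 0.0577
gripper_force: 87.4
```

Request:
{"op": "step_arm", "data": {
  "rows": [
    [0, 0, -0.001, 0, 0, 0],
    [0, 0, -0.002, 0, 0, 0],
    [0, 0, -0.002, 0, 0, 0],
    [0, 0, -0.002, 0, 0, 0]
  ]
}}

```text
clock: 8.07
tcp_pos: [0.5582, -0.2376, 0.0986]
orientation: [1.658, 2.668, 0.001]
contact_force: [-2.8, 0.3, 5.1]
grip_width: 0.0577
gripper_force: 88.0
```

Contact at 5 N. Release, then retreat straight up.

Request:
{"op": "step_arm", "data": {
  "rows": [
    [0, 0, 0, 0, 0, 0],
    [0, 0, 0, 0, 0, 0],
    [0, 0, 0, 0, 0, 0],
    [0, 0, 0, 0, 0, 0],
    [0, 0, 0, 0, 0, 0]
  ],
  "jaw": 0
}}

```text
clock: 8.48
tcp_pos: [0.5581, -0.2372, 0.0976]
orientation: [-1.657, -2.669, 0.0]
contact_force: [-0.1, -0.2, -0.6]
grip_width: 0.0852
gripper_force: 0.0
```

Request:
{"op": "step_arm", "data": {
  "rows": [
    [0, 0, 0.01, 0, 0, 0],
    [0, 0, 0.03, 0, 0, 0],
    [0, 0, 0.06, 0, 0, 0],
    [0, 0, 0.1, 0, 0, 0],
    [0, 0, 0.15, 0, 0, 0]
  ]
}}

```text
clock: 8.9
tcp_pos: [0.5572, -0.237, 0.1885]
orientation: [-1.657, -2.667, 0.001]
contact_force: [0.3, -0.4, -0.3]
grip_width: 0.0853
gripper_force: 0.0
```

Request:
{"op": "step_arm", "data": {
  "rows": [
    [0, 0, 0.06, 0, 0, 0],
    [0, 0, 0.1, 0, 0, 0],
    [0, 0, 0.1, 0, 0, 0],
    [0, 0, 0.1, 0, 0, 0]
  ]
}}

```text
clock: 9.23
tcp_pos: [0.5589, -0.2378, 0.2503]
orientation: [1.656, 2.665, 0.003]
contact_force: [-0.5, 0.2, -1.0]
grip_width: 0.0855
gripper_force: 0.0
```

```bash
python3 - <<'E'
from h import *
o=r.get_obs();print(o["clock"],o["tcp_pos"],o["contact_force"])
a=eyes.grab_frame("side")[100:300,250:410];b=eyes.grab_frame("wrist")
a=cv2.resize(a,(320,400),interpolation=cv2.INTER_CUBIC);b=b[:,120:520]
cv2.imwrite("pics/p2.png",np.hstack([a,b])[:,:,::-1])
E
```

```text
9.2333 [ 0.5589 -0.2378  0.2503] [-0.4929  0.1835 -1.0016]
```

View pics/p2.png

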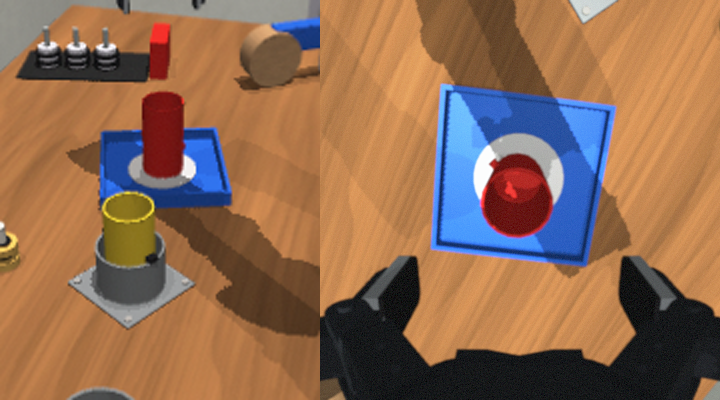

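The red cup stands upright in the middle of the pad (163,170). The yellow cup is undisturbed and the gripper is clear.

```bash
python3 -c "
from bench import r
print(r.hand_in())"
```

```text
the job is handed in; nothing more can be done
None
```

I twisted the red cup free of its holder, pulled it straight up and out, and stood it upright on the white pad, centred to within a few millimetres; I never touched the yellow cup, and I handed the job in at about 9.3 s (no verdict was returned).

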